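# Swing the steamer handle in and file the mending kit

## Task

The steamer head's handle sticks out across the gap in the row: swing it in so that it lies lengthwise over its own green mat, with the head staying down where it sits. Then file the teal mending-kit case upright, end on, between the collar-stay box and the clip tray, easing them apart with it until its narrow edge is fully home against the divider. Leave the row standing square against the divider and the other things undisturbed.

Things in the scene. Friction and masses are not known exactly. Their poses are not given: they have to be found in the camera images.
- divider: Fixed upright shelf divider, wood colour, 320 long (its x) x 16 thick (its y) x 125 high. Origin: centre of its underside. The row stands against its +y face, which lies 8 mm from the origin; the row's things have their backs about 2 mm from that face.
- stay_box: Clear acrylic box of collar stays, loose, 60 (x) x 66 (y) x 60 high, about 0.20 kg, sliding easily. Origin: centre of its underside; its axes are parallel to the divider's. It is one of the two things of the row, at either the -x or the +x side of the gap.
- clip_tray: Silver aluminium tray of hanger clips, loose, 100 (x) x 66 (y) x 40 high, about 0.22 kg, sliding easily. Origin: centre of its underside; axes parallel to the divider's. The other thing of the row; the gap between it and the acrylic box is 18 to 21 mm wide, less than the case is thick.
- mat: Fixed green silicone heat mat, 230 long (x) x 104 wide (y) x 3 thick, lying before the row. Origin: centre of its underside. The steamer head sits at its +x end, about 55 mm from the centre, and the handle belongs along its -x half, on the middle line.
- steamer: Black garment-steamer head, loose, 0.42 kg, 198 long, steam plate flat on the mat, turning there by friction only. Origin: centre of the plate's underside, its pivot (head: oval 96 x 72, 36 high). Handle along its -x, 45 to 150 mm out, 28 wide, 30 deep; axis 40 mm above the plate at the head, 53 at the far end; 98 mm out its underside is 32 above. At the start it points roughly to the divider.
- handle_end (a point): Centre of the far end of the steamer's handle, 150 mm from the steamer's origin, 53 mm above its plate.
- storage_box: Fixed lidded storage box, grey with a white lid, 150 (x) x 170 (y) x 114 high. Origin: centre of its underside. The kit case stands with a broad face along its +x side, 4 to 8 mm away.
- kit_case: Teal hard case standing on end, loose, 0.18 kg, 26 thick (x) x 64 wide (y) x 116 high. Broad faces (+-x) flat in the middle 24 mm, then tapering to narrow edges (+-y) of radius 8. Origin: centre of its underside. A half turn about z makes no difference. Filed: its x parallel to the divider's x, its origin about 40 mm from the divider's on the +y side. Its top rises 56 mm or more above the row, to be held there.
- hanger: Bystander: black plastic trouser hanger with a steel spring clip, lying flat, 240 mm long along its y, 20 high. Origin under its bar's middle.
- clothes_brush: Bystander: wooden clothes brush lying bristles down, 150 (x) x 46 x 34 high. Origin: centre of its underside.
- spray_bottle: Bystander: standing mist-spray bottle, 62 across, 184 high. Origin: centre of its underside.

How it is judged:
On the way, in this order (a step that is already met when the one before it is completed fails the run):
1. the steamer's handle lies lengthwise over its mat, the head still in its place (y of handle_end in the frame of mat between -0.025 and 0.025 m and x of handle_end in the frame of mat below -0.05 m and distance of steamer from where it was at the start of the episode below 0.03 m and height (world z) of steamer below 0.01 m), for 0.2 s.
2. the kit case stands between the collar-stay box and the clip tray, home against the divider (y of kit_case in the frame of divider between 0.03 and 0.053 m and angle between kit_case's own z axis and vertical below 0.12 rad and angle between the x axis of kit_case and the x axis of divider, either way round below 0.2 rad and height (world z) of kit_case below 0.006 m and horizontal distance between kit_case and stay_box below 0.056 m and horizontal distance between kit_case and clip_tray below 0.076 m and horizontal distance between stay_box and clip_tray above 0.1025 m), for 0.2 s.
At the end, for the whole second after the job is handed in: Handle end within 25 mm of the mat's middle line, head within 30 mm of its place, flat. Case upright (0.12 rad), square (0.2), between box and tray, within 13 mm of each and of the divider. Box and tray upright, square (0.2), within 17 mm of the divider, moved under 45 mm. All released, at rest (all of step 1 and all of step 2 and angle between each of stay_box, clip_tray's own z axis and vertical below 0.1 rad and distance of each of stay_box, clip_tray from where it was at the start of the episode below 0.045 m and angle between the x axis of each of stay_box, clip_tray and the x axis of divider, either way round below 0.2 rad and y of each of stay_box, clip_tray in the frame of divider below 0.058 m and contact force between the fingers and kit_case below 0.1 N and contact force between the fingers and steamer below 0.1 N and linear speed of each of kit_case, steamer, stay_box, clip_tray below 0.01 m/s); the robot touches nothing.
It fails at once if the steamer's head is lifted off the mat (height (world z) of steamer above 0.02 m).
It fails at once if the steamer's head is dragged more than 50 mm from its place (distance of steamer from where it was at the start of the episode above 0.05 m).
It fails at once if the collar-stay box or the clip tray is tipped (angle between any of stay_box, clip_tray's own z axis and vertical above 0.3 rad).
It fails at once if a bystander (hanger, brush, spray bottle) is moved more than 30 mm or the bottle knocked over (distance of any of hanger, clothes_brush, spray_bottle from where it was at the start of the episode above 0.03 m or angle between spray_bottle's own z axis and vertical above 0.3 rad).
It also fails if it takes over 69 s, if anything falls off the work surface, if the arm or the gripper's body presses on something with over 40 N, if the wrist force passes 120 N, or if a joint passes its speed limit or range.

## Robot

A 7-joint arm with a two-finger parallel gripper is mounted at the origin on the work surface. World frame = base frame: x ahead of the robot, y to its left, z up, the work surface at z = 0. Lengths are in m, angles in rad, forces in N, time in s.
With the tool pointing down it reaches from about 0.425 to 0.925 m from the base axis. Payload 6.8 kg.
Tool frame: the origin (TCP) lies on the centre line of the jaws, within the pads' length; the fingertips stand 19 mm ahead of it and the grasp point (between the pads) is the TCP (r.tip_extent is the y of the fingertips in the tool frame, in m); y points along the fingers, z is the direction in which the jaws open and shut, and the axes are right-handed (so a half turn about y gives the same grasp; the last joint's range is limited). The gripper opens to 85 mm and grips with 20 to 120 N. Pads are 22 mm wide; open, the fingers measure 114 mm over their backs; the gripper's body (76 mm by 85 mm) begins 54 mm behind the grasp point. The pads swing forward as they close: fully open they stand 13 mm farther back than shut.
Start: joints at [1.102, 0.477, 0.022, 1.555, -0.011, 1.109, -0.083], TCP at [0.238, -0.632, 0.25] pointing down, gripper open.
Joint ranges: [-2.96, 2.96], [-0.34, 2.1], [-1.41, 1.46], [0.24, 2.44], [-1.37, 4.51], [0.17, 1.92], [-2.96, 2.96]. Speed limits (rad/s): [2.39, 2.39, 3.14, 3.14, 3.14, 3.14, 3.14].

## Interface

Orientations are given as a rotation vector (axis times angle).
In Python, from bench import r gives the robot as it stands. The module is installed in compiled form; this text tells all that it offers.
- The arm moves only by the tool jog_arm, never from a script. Its argument "motion" is a list of rows, each a list of 3 entries, a list of its own where there are three numbers: the opening, from 0 (shut) to 1 (fully open), then the shift along the tool's x, y, z in m, then the turn, a rotation vector about the tool's x, y, z in degrees. A call has 1 to 10 rows; each row shifts and turns the commanded pose from where the row before left it, along the tool's axes as they then stand; what a row does not reach is not made up. A row lasts 1/12 s, in which the tool goes at most 41.7 mm and 7.16 degrees, less where a joint would pass 70% of its speed; a pose out of reach is approached as far as the arm can. A call with a gripper value outside its range is refused whole. The fingers move at their own pace and stop on an object; "force" is the grip in N (left out, the last holds). Time passes only in rows, so rows that do not move let the fingers close. It gives the time, the measured TCP pose, the force and the opening at its end, in the units of the state.
- r.get_obs(): the state, without advancing time (a new reading comes with each control period).
- r.grab_frame(name): name is "side" or "top" or "wrist"; returns a dict with "image" (420x560x3 uint8, red, green, blue), "range_z" (420x560 float32, m along the optical axis (not along the pixel's ray), 0 where there is no reading), "fx", "fy", "cx", "cy" (pixels), "xyz" and "orientation" of the camera in the world. Camera axes: x right, y down, z forward; pixel columns grow to the right and rows downward; lengths in m; the calibration is good to about 2 mm. A picture is of the moment at which its call begins.
- r.hand_in(): hands the job in, once; it reports no verdict.
The state is a dict: "clock": time; "joints": joint angles; "qvel": joint speeds; "tau": joint torques, N m; "tcp_pos": TCP position; "orientation": TCP orientation; "contact_force": force on the tool from outside, world axes, zero at the start; "moment": the same for the moment, N m; "grip_width": finger opening in m.
Only numpy, scipy, OpenCV 4.12 (cv2) and the standard library are available. Lean on these libraries where they do the work, as an engineer would, in place of code of your own. Each camera call takes 0.05 s, during which the arm holds its last target.

## Working session

There is one attempt and no reset: what is moved stays moved. The work goes in short steps, Python scripts to look and compute and a tool call to move; the robot and the scene stay as the last step left them, time stands still between calls to the robot, and variables do not carry over. Pictures are saved under pics/ and viewed, and the job is handed in when it is done.

Besides the shell and the picture viewer there is one more tool, called after "Request:" by a JSON object that holds its "name" and its "arguments". jog_arm: Moves the arm, as the interface text tells. Its arguments: {"type":"object","properties":{"motion":{"type":"array","items":{"type":"array"}},"force":{"type":"number"}},"required":["motion"]}

```bash
mkdir -p pics
cat > h.py <<'E'
import numpy as np, cv2
from scipy.spatial.transform import Rotation as R
from bench import r
def grab(n,fn=None):
    f=r.grab_frame(n)
    if fn: cv2.imwrite('pics/'+fn,cv2.cvtColor(f['image'],cv2.COLOR_RGB2BGR))
    np.savez('last_%s.npz'%n,**{k:np.asarray(v) for k,v in f.items()})
    return f
def rot(o):
    o=np.asarray(o,float)
    return R.from_rotvec(o).as_matrix() if o.size==3 else (o if o.shape==(3,3) else R.from_quat(o).as_matrix())
def cloud(f):
    z=f['range_z'];v,u=np.mgrid[:z.shape[0],:z.shape[1]]
    p=np.stack([(u-f['cx'])/f['fx']*z,(v-f['cy'])/f['fy']*z,z],-1)
    w=p@rot(f['orientation']).T+f['xyz']; w[z==0]=np.nan
    return w
E
python3 - <<'E'
from h import *
o=r.get_obs();print(o)
for n in ['top','side','wrist']:
    f=grab(n,n+'0.png');print(n,f['xyz'],f['orientation'],f['fx'])
print(rot(o['orientation']).round(3))
E
```

```text
{'clock': 0.0, 'joints': array([ 1.10191445,  0.47775308,  0.02239341,  1.55646382, -0.01152215,
        1.10932113, -0.08309926]), 'qvel': array([-8.55091014e-04, -8.11286644e-05,  1.06245897e-04, -1.10819913e-03,
        5.81645305e-05,  1.56110993e-03,  2.77794156e-04]), 'tau': array([ 8.20385485e-04, -5.96439207e+01,  1.60770804e+00, -2.81196213e+01,
        1.23272126e-02,  9.26942274e-03,  3.08589608e-05]), 'tcp_pos': array([ 0.23804071, -0.6310267 ,  0.24935305]), 'orientation': array([-0.36974124,  2.02679218, -2.02317568]), 'contact_force': array([-1.08484235, -0.9584952 , -0.17592008]), 'moment': array([-0.04267044, -0.00647311,  0.00313143]), 'grip_width': 0.0856034790042877}
top [ 0.44290343 -0.00898303  1.18877104] [-2.18158326  2.16552668 -0.10588637] 525.9366927680569
side [0.17040846 0.75722283 0.5973269 ] [-0.55886918  2.4943714  -1.40824363] 436.1933424281496
wrist [ 0.29967621 -0.60788386  0.37335565] [ 2.39843594 -1.65710119 -0.22383432] 353.73154004614986
[[-0.936 -0.001  0.353]
 [-0.353  0.002 -0.936]
 [ 0.    -1.    -0.002]]
```

View pics/top0.png

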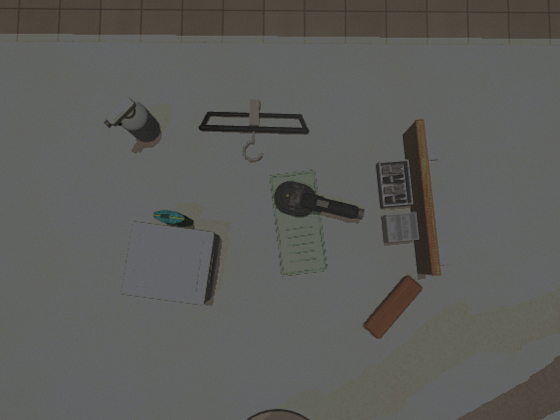

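View pics/side0.png

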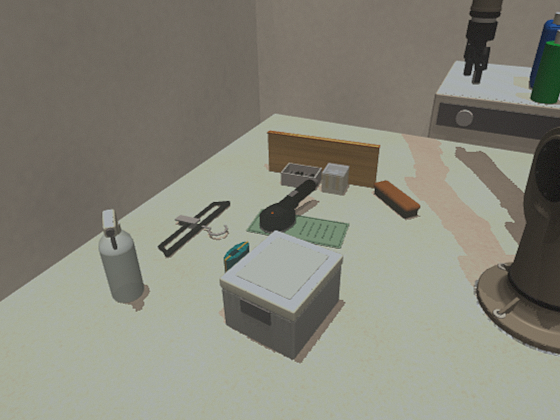

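Run:
```python
from h import *
d=dict(np.load('last_top.npz'));w=cloud(d)
im=cv2.cvtColor(d['image'],cv2.COLOR_RGB2BGR)
im=np.clip(im.astype(float)*2.6,0,255).astype(np.uint8)
c=im[90:350,90:470];cv2.imwrite('pics/top_c.png',cv2.resize(c,None,fx=2.1,fy=2.1,interpolation=cv2.INTER_CUBIC))
for uv in [(168,217),(295,198),(360,212),(395,184),(400,227),(420,122),(436,272),(300,260),(170,260),(145,120),(212,260)]:
    print(uv,w[uv[1],uv[0]].round(4))
def seg(name,u0,v0,u1,v1,z0,z1):
    m=np.zeros(w.shape[:2],bool);m[v0:v1,u0:u1]=1
    m&=(w[...,2]>z0)&(w[...,2]<z1)
    p=w[m][:,:2].astype(np.float32)
    if len(p)<5: print(name,'none');return
    print(name,len(p),'z',np.percentile(w[m][:,2],[5,50,95]).round(3),'rect',cv2.minAreaRect(p*1000), 'mean',p.mean(0).round(4))
seg('case',145,200,200,235,.10,.13)
seg('box',115,215,225,310,.105,.13)
seg('divider',395,110,450,285,.11,.14)
seg('tray',370,155,420,210,.03,.05)
seg('stay',375,205,425,250,.05,.07)
seg('steam',270,175,370,225,.025,.08)
seg('handle',312,185,370,225,.04,.08)
```

```text
(168, 217) [0.5259 0.2271 0.1137]
(295, 198) [ 0.5752 -0.0345  0.0432]
(360, 212) [ 0.5435 -0.1737  0.0649]
(395, 184) [ 0.6138 -0.2632  0.0015]
(400, 227) [nan nan nan]
(420, 122) [ 0.7255 -0.2899  0.1257]
(436, 272) [ 0.4182 -0.3168  0.1253]
(300, 260) [ 0.4399 -0.0473  0.0049]
(170, 260) [0.4382 0.2199 0.1164]
(145, 120) [0.7273 0.2797 0.1176]
(212, 260) [0.4387 0.1387 0.0876]
case 801 z [0.109 0.114 0.118] rect ((515.6827392578125, 218.79428100585938), (49.48945617675781, 112.2125015258789), 0.4808960258960724) mean [0.5107 0.2257]
box 6377 z [0.11  0.113 0.117] rect ((445.1632080078125, 223.59837341308594), (170.75836181640625, 174.9939727783203), 82.78679656982422) mean [0.4356 0.2241]
divider 1594 z [0.114 0.124 0.127] rect ((571.8848876953125, -303.4183654785156), (322.0490417480469, 19.654115676879883), 5.132645130157471) mean [ 0.5693 -0.3028]
tray 409 z [0.032 0.038 0.046] rect ((610.8021240234375, -258.2482604980469), (122.94779205322266, 69.8857192993164), 5.510854244232178) mean [ 0.613  -0.2674]
stay 974 z [0.054 0.058 0.062] rect ((509.9764099121094, -267.658447265625), (95.53519439697266, 70.37657165527344), 4.865113258361816) mean [ 0.5129 -0.2691]
steam 1811 z [0.032 0.044 0.066] rect ((563.3599853515625, -85.75057220458984), (197.943359375, 71.14299774169922), 75.71302795410156) mean [ 0.5665 -0.0691]
handle 729 z [0.049 0.061 0.067] rect ((552.35693359375, -123.5777587890625), (118.94095611572266, 35.53705596923828), 73.0173568725586) mean [ 0.5532 -0.1228]
```

View pics/top_c.png

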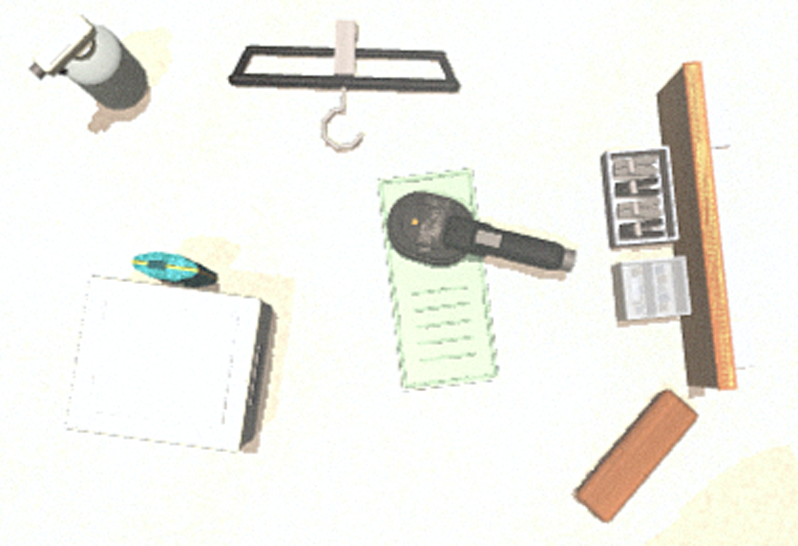

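View pics/wrist0.png

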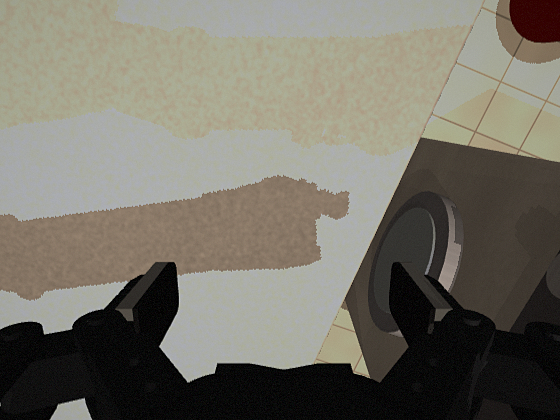

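```bash
cat >> h.py <<'E'
def ortho(f,h,x0,x1,y0,y1,s=2):
    # s px per mm; image up=+x, left=+y
    K=np.array([[f['fx'],0,f['cx']],[0,f['fy'],f['cy']],[0,0,1]],float)
    Rw=rot(f['orientation']);t=np.asarray(f['xyz'],float)
    A=np.array([[0,-.001/s,x1],[-.001/s,0,y1],[0,0,h],[0,0,1]])  # (col,row,1)->world
    A=np.array([[0,-.001/s,x1],[-.001/s,0,y1],[0,0,h]])-np.outer(t,[0,0,1])
    H=K@Rw.T@A
    im=np.clip(f['image'].astype(float)*2.2,0,255).astype(np.uint8)[...,::-1].copy()
    return cv2.warpPerspective(im,np.linalg.inv(H),(int((y1-y0)*1000*s),int((x1-x0)*1000*s)),flags=cv2.INTER_CUBIC)
def grid(im,x1,y1,s,step=20):
    for k in range(0,2000,step):
        if k*s<im.shape[1]:
            cv2.line(im,(k*s,0),(k*s,im.shape[0]),(0,0,255) if k%100==0 else (200,120,120),1)
            cv2.putText(im,'%d'%round(y1*1000-k),(k*s+1,9),0,.33,(0,0,0),1)
        if k*s<im.shape[0]:
            cv2.line(im,(0,k*s),(im.shape[1],k*s),(0,0,255) if k%100==0 else (200,120,120),1)
            cv2.putText(im,'%d'%round(x1*1000-k),(1,k*s-1),0,.33,(0,0,0),1)
    return im
E
python3 - <<'E'
from h import *
d=dict(np.load('last_top.npz'))
s=4
a=grid(ortho(d,.116,.46,.57,.16,.30,s),.57,.30,s)
b=grid(ortho(d,.04,.46,.58,.16,.30,1),.58,.30,1)
c=grid(ortho(d,.06,.44,.66,-.32,-.2,4),.66,-.2,4)
c2=grid(ortho(d,.04,.44,.68,-.32,-.2,3),.68,-.2,3)
e=grid(ortho(d,.003,.36,.66,-.2,.06,2),.66,.06,2)
cv2.imwrite('pics/o_case.png',a)
cv2.imwrite('pics/o_stay.png',c[280:]); cv2.imwrite('pics/o_tray.png',c2[:450]); cv2.imwrite('pics/o_mat.png',e)
E
```

```text
(no output)
```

View pics/o_case.png

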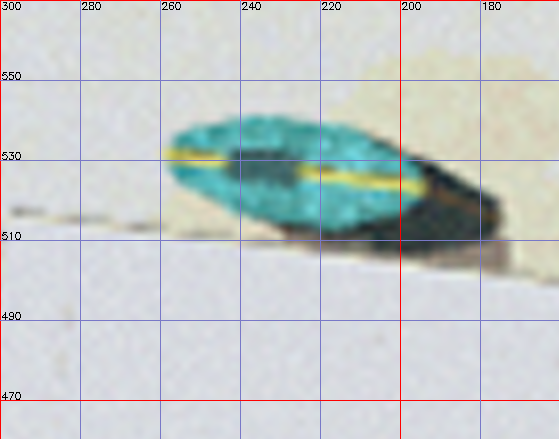

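View pics/o_stay.png

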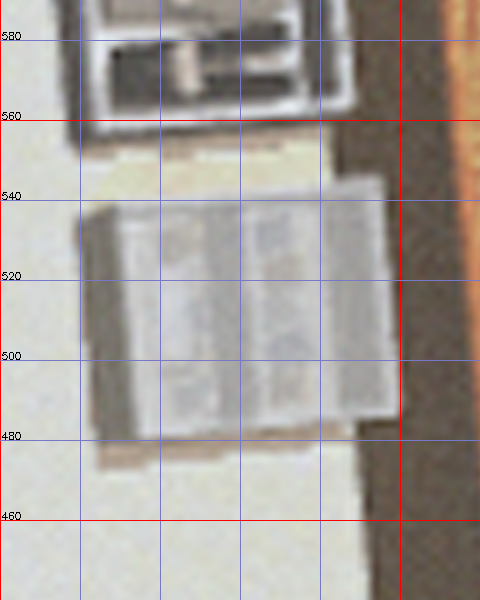

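View pics/o_tray.png

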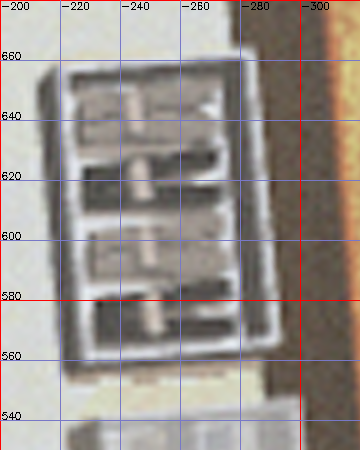

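View pics/o_mat.png

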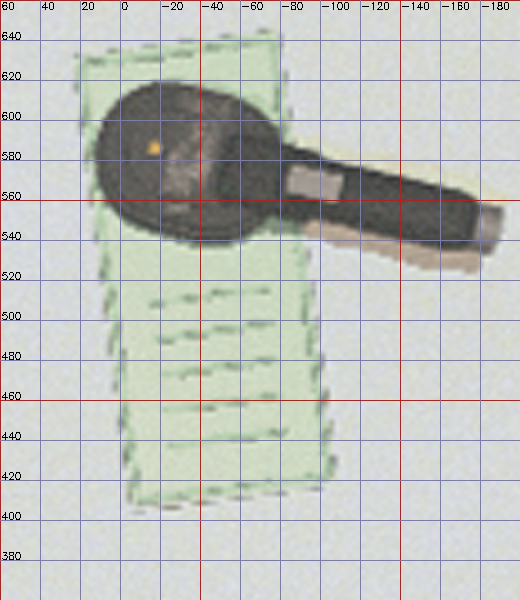

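```bash
cat >> h.py <<'E'
def st():
    o=r.get_obs();M=rot(o['orientation'])
    print('t %.2f tcp %s zang %.2f tilt %s grip %.4f F %s M %s q7 %.2f q5 %.2f'%(o['clock'],o['tcp_pos'].round(4),np.degrees(np.arctan2(M[1,2],M[0,2])),(M[:,1]+[0,0,1]).round(4),o['grip_width'],o['contact_force'].round(1),o['moment'].round(2),o['joints'][6],o['joints'][4]))
    return o,M
def go(x,y,z,ang=None):
    o,M=st();a=np.arctan2(M[1,2],M[0,2])
    if ang is not None:
        d=(ang-np.degrees(a)+180)%360-180
        print('turn about tool y %.2f'%-d);a=np.radians(ang)
    Z=np.array([np.cos(a),np.sin(a),0]);Y=np.array([0,0,-1.]);X=np.cross(Y,Z)
    D=np.array([x,y,z])-o['tcp_pos'];print('then tool shift mm',(1000*np.array([X@D,Y@D,Z@D])).round(1))
E
python3 -c "
from h import *
go(.5506,-.142,.15,-15.8)"
```

```text
t 0.15 tcp [ 0.2381 -0.6311  0.2495] zang -69.33 tilt [-0.0006  0.0013  0.    ] grip 0.0853 F [-1.1  1.1 -0.2] M [0.01 0.02 0.01] q7 -0.08 q5 -0.01
turn about tool y -53.53
then tool shift mm [-555.7   99.5  167.5]
```

Request:
{"name": "jog_arm", "arguments": {"motion": [[0.5,[0,0,0],[0,-6.7,0]],[0.5,[0,0,0],[0,-6.7,0]],[0.5,[0,0,0],[0,-6.7,0]],[0.5,[0,0,0],[0,-6.7,0]],[0.5,[0,0,0],[0,-6.7,0]],[0.5,[0,0,0],[0,-6.7,0]],[0.5,[0,0,0],[0,-6.7,0]],[0.5,[0,0,0],[0,-6.7,0]]]}}

```text
clock: 0.82
tcp_pos: [0.2381, -0.6313, 0.2499]
orientation: [-1.07, 1.405, -1.404]
contact_force: [-0.3, -0.4, -0.2]
grip_width: 0.0429
```

```bash
python3 -c "
from h import *
go(.5506,-.142,.15,-15.8)"
```

```text
t 0.82 tcp [ 0.2381 -0.6313  0.2499] zang -15.40 tilt [-0.0003  0.0007  0.    ] grip 0.0429 F [-0.3 -0.4 -0.2] M [ 0.02 -0.01 -0.01] q7 0.78 q5 0.09
turn about tool y 0.40
then tool shift mm [-555.9   99.9  167.4]
```

Request:
{"name": "jog_arm", "arguments": {"motion": [[0.5,[-0.031,0,0.0093],[0,0.4,0]],[0.5,[-0.031,0,0.0093],[0,0,0]],[0.5,[-0.031,0,0.0093],[0,0,0]],[0.5,[-0.031,0,0.0093],[0,0,0]],[0.5,[-0.031,0,0.0093],[0,0,0]],[0.5,[-0.031,0,0.0093],[0,0,0]],[0.5,[-0.031,0,0.0093],[0,0,0]],[0.5,[-0.031,0,0.0093],[0,0,0]],[0.5,[-0.031,0,0.0093],[0,0,0]],[0.5,[-0.031,0,0.0093],[0,0,0]]]}}

```text
clock: 1.65
tcp_pos: [0.414, -0.358, 0.2502]
orientation: [-1.063, 1.414, -1.413]
contact_force: [0.2, -0.4, 0.2]
grip_width: 0.0426
```

Request:
{"name": "jog_arm", "arguments": {"motion": [[0.5,[-0.031,0.005,0.0093],[0,0,0]],[0.5,[-0.031,0.015,0.0093],[0,0,0]],[0.5,[-0.031,0.015,0.0093],[0,0,0]],[0.5,[-0.031,0.015,0.0093],[0,0,0]],[0.5,[-0.031,0.015,0.0093],[0,0,0]],[0.5,[-0.031,0.015,0.0093],[0,0,0]],[0.5,[-0.031,0.015,0.0093],[0,0,0]],[0.5,[-0.029,0.005,0.009],[0,0,0]],[0.5,[0,0,0],[0,0,0]],[0.5,[0,0,0],[0,0,0]]]}}

```text
clock: 2.48
tcp_pos: [0.5536, -0.1413, 0.1497]
orientation: [-1.065, 1.412, -1.409]
contact_force: [-0.1, -1.2, -0.0]
grip_width: 0.0425
```

```bash
python3 -c "
from h import *
go(.5506,-.142,.052,-15.8)
f=grab('wrist','w1.png')
w=cloud(f);m=(w[...,2]>.045)&(w[...,2]<.075)&(w[...,1]<-.11)&(w[...,1]>-.2)&(abs(w[...,0]-.55)<.06)
p=(w[m][:,:2]*1000).astype(np.float32);print(len(p),cv2.minAreaRect(p))
for y in (-.12,-.13,-.14,-.15,-.16):
  q=p[abs(p[:,1]-y*1000)<2];print(y,len(q),np.percentile(q[:,0],[2,50,98]).round(1) if len(q) else '')
"
```

```text
t 2.48 tcp [ 0.5536 -0.1413  0.1497] zang -15.88 tilt [-0.0008  0.0012  0.    ] grip 0.0425 F [-0.1 -1.2 -0. ] M [-0.09  0.03  0.01] q7 -0.33 q5 0.22
turn about tool y -0.08
then tool shift mm [ 1.5 97.7 -2.7]
4776 ((549.8279418945312, -144.28817749023438), (76.74391174316406, 29.015832901000977), 75.73133850097656)
-0.12 301 [542.  556.2 570.1]
-0.13 309 [538.9 553.6 568. ]
-0.14 293 [536.8 551.3 565.3]
-0.15 288 [534.6 548.5 562.5]
-0.16 265 [533.1 547.6 560.3]
```

View pics/w1.png

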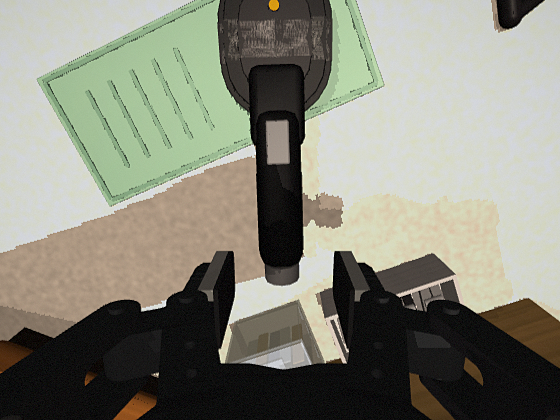

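Request:
{"name": "jog_arm", "arguments": {"motion": [[0.5,[0.0015,0.01,-0.0027],[0,0,0]],[0.5,[0,0.015,0],[0,0,0]],[0.5,[0,0.015,0],[0,0,0]],[0.5,[0,0.015,0],[0,0,0]],[0.5,[0,0.015,0],[0,0,0]],[0.46,[0,0.015,0],[0,0,0]],[0.46,[0,0.01,0],[0,0,0]],[0.44,[0,0.003,0],[0,0,0]],[0.44,[0,0,0],[0,0,0]],[0.44,[0,0,0],[0,0,0]]]}}

```text
clock: 3.37
tcp_pos: [0.5501, -0.145, 0.0527]
orientation: [-1.062, 1.414, -1.414]
contact_force: [0.7, 0.4, 0.7]
grip_width: 0.0373
```

```bash
python3 -c "
from h import *
go(.5506,-.142,.052,-15.8)"
```

```text
t 3.37 tcp [ 0.5501 -0.145   0.0527] zang -16.18 tilt [ 0.0005 -0.0003  0.    ] grip 0.0373 F [0.7 0.4 0.7] M [-0.06  0.03  0.02] q7 -0.39 q5 0.29
turn about tool y -0.38
then tool shift mm [-3.   0.7 -0.4]
```

Request:
{"name": "jog_arm", "arguments": {"motion": [[0.44,[-0.0002,0,-0.0066],[0,3.35,0]],[0.44,[-0.0002,0,-0.0066],[0,3.35,0]],[0.44,[-0.0002,0,-0.0066],[0,3.35,0]],[0.44,[-0.0002,0,-0.0066],[0,3.35,0]],[0.44,[-0.0002,0,-0.0066],[0,3.35,0]],[0.44,[-0.0002,0,-0.0066],[0,3.35,0]],[0.44,[-0.0002,0,-0.0066],[0,3.35,0]],[0.44,[-0.0002,0,-0.0066],[0,3.35,0]],[0.44,[-0.0002,0,-0.0066],[0,3.35,0]],[0.44,[-0.0002,0,-0.0066],[0,3.35,0]]]}}

```text
clock: 4.2
tcp_pos: [0.4961, -0.1094, 0.0535]
orientation: [-0.661, 1.813, -1.816]
contact_force: [-0.0, -0.0, -0.9]
grip_width: 0.0374
```

```bash
python3 -c "
from h import *
st()
f=grab('top','t2.png');cv2.imwrite('pics/o2.png',grid(ortho(f,.04,.36,.66,-.2,.06,2),.66,.06,2))"
```

```text
t 4.20 tcp [ 0.4961 -0.1094  0.0535] zang -49.83 tilt [ 0.0024 -0.0006  0.    ] grip 0.0374 F [-0.  -0.  -0.9] M [-0.08  0.    0.01] q7 -0.93 q5 0.17
```

View pics/o2.png

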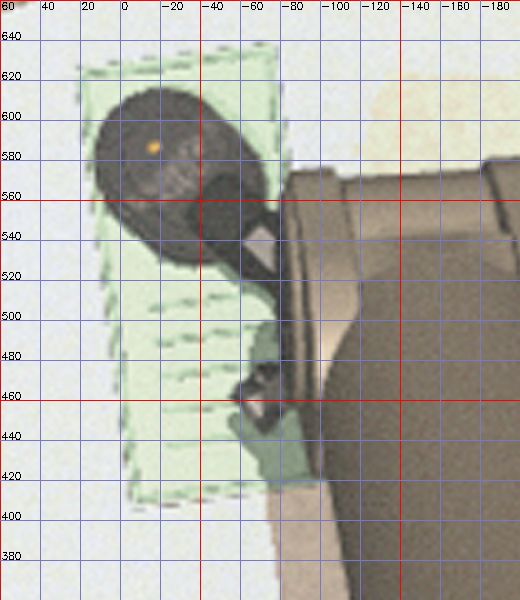

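Request:
{"name": "jog_arm", "arguments": {"motion": [[0.44,[-0.0002,0,-0.0066],[0,3.35,0]],[0.44,[-0.0002,0,-0.0066],[0,3.35,0]],[0.44,[-0.0002,0,-0.0066],[0,3.35,0]],[0.44,[-0.0002,0,-0.0066],[0,3.35,0]],[0.44,[-0.0002,0,-0.0066],[0,3.35,0]],[0.44,[-0.0002,0,-0.0066],[0,3.35,0]],[0.44,[-0.0002,0,-0.0066],[0,3.35,0]],[0.44,[-0.0002,0,-0.0066],[0,3.35,0]],[0.44,[-0.0002,0,-0.0066],[0,3.35,0]],[0.44,[-0.0002,0,-0.0066],[0,3.35,0]]]}}

```text
clock: 5.08
tcp_pos: [0.47, -0.0494, 0.0531]
orientation: [-0.126, 2.16, -2.16]
contact_force: [-0.8, -1.1, 1.0]
grip_width: 0.0372
```

```bash
python3 -c "
from h import *
go(.4693,-.0499,.052,-83)
f=grab('top','t3.png');cv2.imwrite('pics/o3.png',grid(ortho(f,.04,.36,.66,-.2,.06,2),.66,.06,2))
grab('wrist','w3.png')"
```

```text
t 5.08 tcp [ 0.47   -0.0494  0.0531] zang -83.23 tilt [ 0.0016 -0.0001  0.    ] grip 0.0372 F [-0.8 -1.1  1. ] M [-0.17  0.07 -0.01] q7 -1.51 q5 0.03
turn about tool y -0.23
then tool shift mm [0.8 1.1 0.4]
```

View pics/o3.png

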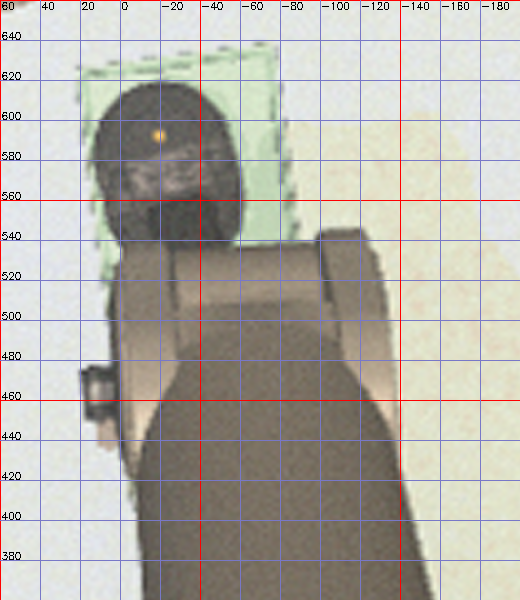

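View pics/w3.png

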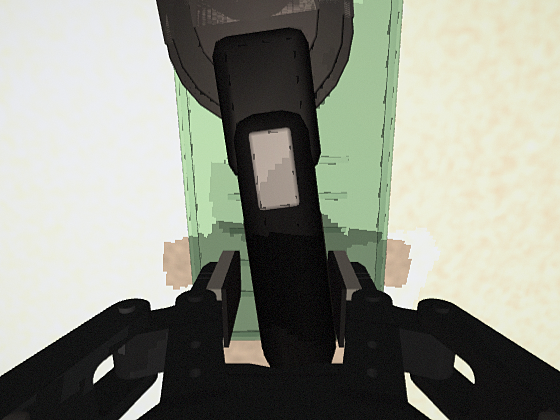

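Request:
{"name": "jog_arm", "arguments": {"motion": [[0.5,[0,-0.01,0],[0,0,0]],[0.5,[0,-0.02,0],[0,0,0]],[0.5,[0,-0.03,0],[0,0,0]],[0.5,[0,-0.03,0],[0,0,0]],[0.5,[0,-0.03,0],[0,0,0]],[0.6,[0,-0.03,0],[0,0,0]],[0.9,[0,-0.02,0],[0,0,0]],[0.9,[0,0,0],[0,0,0]]]}}

```text
clock: 5.85
tcp_pos: [0.4722, -0.0501, 0.2278]
orientation: [-0.12, 2.154, -2.155]
contact_force: [0.0, -1.0, 0.2]
grip_width: 0.0738
```

```bash
python3 -c "
from h import *
st()
f=grab('wrist','w4.png');w=cloud(f)
for x in (.42,.43,.44,.46,.48,.5,.52,.54,.56,.58,.6):
  m=(w[...,2]>.028)&(w[...,2]<.1)&(abs(w[...,0]-x)<.002)&(abs(w[...,1]+.05)<.1)
  q=w[m];print(x,len(q),(np.percentile(q[:,1],[2,98])*1000).round(1) if len(q) else '',np.median(q[:,2]).round(3) if len(q) else '')
im=f['image'].astype(int);g=(im[...,1]-im[...,0]>15)&(im[...,1]-im[...,2]>10)&(w[...,2]<.01)
p=(w[g][:,:2]*1000).astype(np.float32);print(len(p),cv2.minAreaRect(p))
"
```

```text
t 5.85 tcp [ 0.4722 -0.0501  0.2278] zang -83.07 tilt [ 0.0094 -0.0002  0.    ] grip 0.0738 F [ 0.  -1.   0.2] M [ 0.07 -0.    0.01] q7 -1.48 q5 0.01
0.42 0  
0.43 86 [-70.2 -49.9] 0.065
0.44 111 [-69.9 -47.2] 0.065
0.46 163 [-67.8 -39.4] 0.067
0.48 168 [-62.7 -34.5] 0.064
0.5 166 [-57.6 -29.8] 0.062
0.52 201 [-54.1 -21.5] 0.059
0.54 309 [-53.2  -1.7] 0.05
0.56 410 [-61.    6.9] 0.042
0.58 440 [-58.3  11.5] 0.042
0.6 407 [-52.7   9.3] 0.041
11370 ((523.6702270507812, -42.95137023925781), (224.10757446289062, 103.80351257324219), 7.3862690925598145)
```

View pics/w4.png

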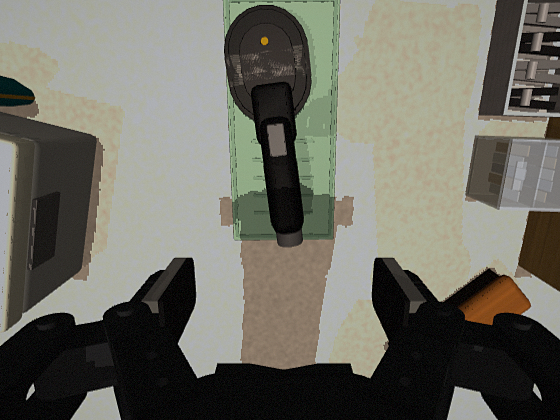

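```bash
python3 -c "
from h import *
go(.5275,.2263,.21,-97.7)"
```

```text
t 5.90 tcp [ 0.4711 -0.0501  0.2256] zang -83.08 tilt [ 0.0064 -0.0003  0.    ] grip 0.0768 F [ 0.3  0.9 -0.3] M [ 0.01 -0.02  0.01] q7 -1.49 q5 0.01
turn about tool y 14.62
then tool shift mm [ -18.9   15.6 -281.4]
```

Request:
{"name": "jog_arm", "arguments": {"motion": [[1,[0,0,0],[0,4.8,0]],[1,[0,0,0],[0,4.9,0]],[1,[0,0,0],[0,4.9,0]],[1,[-0.003,0,-0.04],[0,0,0]],[1,[-0.003,0,-0.04],[0,0,0]],[1,[-0.003,0,-0.04],[0,0,0]],[1,[-0.003,0,-0.04],[0,0,0]],[1,[-0.003,0.005,-0.04],[0,0,0]],[1,[-0.003,0.005,-0.04],[0,0,0]],[1,[-0.001,0.005,-0.04],[0,0,0]]]}}

```text
clock: 6.73
tcp_pos: [0.526, 0.2266, 0.2064]
orientation: [-0.144, -2.151, 2.152]
contact_force: [1.5, 0.3, -0.2]
grip_width: 0.0858
```

Request:
{"name": "jog_arm", "arguments": {"motion": [[1,[0,0,0],[0,0,0]],[1,[0,0,0],[0,0,0]]]}}

```text
clock: 6.9
tcp_pos: [0.5249, 0.2278, 0.206]
orientation: [-0.137, -2.153, 2.154]
contact_force: [-0.2, -1.3, 0.0]
grip_width: 0.0853
```

```bash
python3 -c "
from h import *
go(.5275,.2263,.09,-97.7)
f=grab('wrist','w5.png');w=cloud(f)
im=f['image'].astype(int);g=(im[...,1]-im[...,0]>25)&(w[...,2]>.108)&(w[...,2]<.125)&(abs(w[...,0]-.53)<.06)
p=(w[g][:,:2]*1000).astype(np.float32);print(len(p),cv2.minAreaRect(p),p.mean(0))
"
```

```text
t 6.90 tcp [0.5249 0.2278 0.206 ] zang -97.39 tilt [-0.0024 -0.0002  0.    ] grip 0.0853 F [-0.2 -1.3  0. ] M [-0.03 -0.    0.02] q7 -2.27 q5 0.06
turn about tool y 0.31
then tool shift mm [ -2.8 116.    1.1]
2810 ((527.836181640625, 226.18643188476562), (63.0576171875, 26.387062072753906), 83.34072875976562) [528.7798  226.68735]
```

View pics/w5.png

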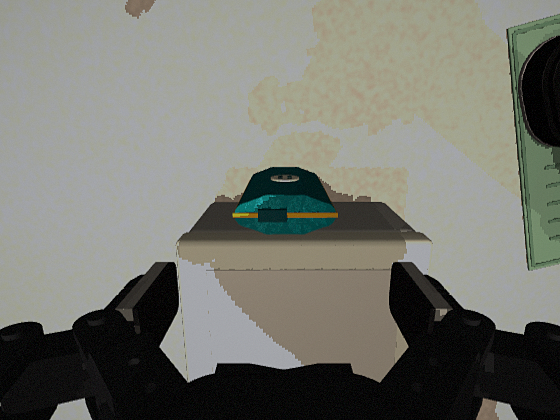

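Request:
{"name": "jog_arm", "arguments": {"motion": [[1,[-0.0035,0.01,0.0012],[0,0,0]],[1,[0,0.018,0],[0,0,0]],[1,[0,0.02,0],[0,0,0]],[1,[0,0.02,0],[0,0,0]],[1,[0,0.02,0],[0,0,0]],[1,[0,0.018,0],[0,0,0]],[1,[0,0.013,0],[0,0,0]],[1,[0,0.007,0],[0,0,0]],[1,[0,0,0],[0,0,0]]]}}

```text
clock: 7.7
tcp_pos: [0.5284, 0.2214, 0.0795]
orientation: [-0.145, -2.147, 2.152]
contact_force: [-0.5, -0.6, -0.6]
grip_width: 0.0854
```

```bash
python3 -c "
from h import *
go(.528,.2263,.08,-97.3)"
```

```text
t 7.70 tcp [0.5284 0.2214 0.0795] zang -97.85 tilt [-0.0028 -0.0023  0.    ] grip 0.0854 F [-0.5 -0.6 -0.6] M [0.04 0.02 0.03] q7 -2.30 q5 0.10
turn about tool y -0.55
then tool shift mm [ 1.  -0.5 -4.8]
```

Request:
{"name": "jog_arm", "arguments": {"motion": [[1,[0.0005,0,-0.0048],[0,0,0]],[1,[0,0,0],[0,0,0]],[0.9,[0,0,0],[0,0,0]],[0.8,[0,0,0],[0,0,0]],[0.7,[0,0,0],[0,0,0]],[0.6,[0,0,0],[0,0,0]],[0.6,[0,0,0],[0,0,0]],[0.6,[0,0,0],[0,0,0]]], "force": 40}}

```text
clock: 8.37
tcp_pos: [0.5299, 0.2286, 0.0823]
orientation: [-0.147, -2.152, 2.152]
contact_force: [-0.8, -2.4, 6.0]
grip_width: 0.0626
```

```bash
python3 -c "
from h import *
st();grab('side','s6.png')"
```

```text
t 8.37 tcp [0.5299 0.2286 0.0823] zang -97.75 tilt [0.0013 0.0002 0.    ] grip 0.0626 F [-0.8 -2.4  6. ] M [-0.24  0.3   0.04] q7 -2.31 q5 0.10
```

View pics/s6.png

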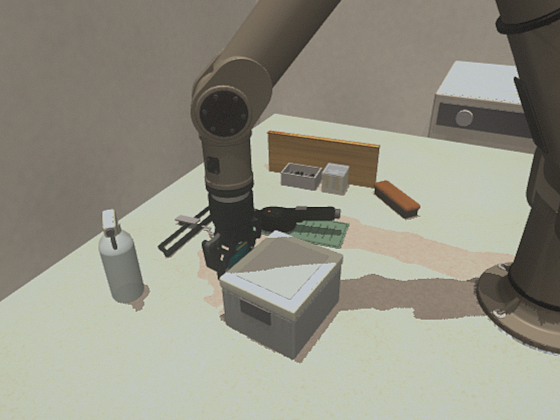

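Request:
{"name": "jog_arm", "arguments": {"motion": [[0.6,[0,-0.004,0],[0,0,0]],[0.6,[0,-0.01,0],[0,0,0]],[0.6,[0,-0.016,0],[0,0,0]],[0.6,[0,-0.02,0],[0,0,0]],[0.6,[0,-0.02,0],[0,0,0]],[0.6,[0,-0.015,0],[0,-3,0]],[0.6,[0,-0.005,0],[0,-5,0]],[0.6,[0,0,0],[0,-4.8,0]],[0.6,[0,0,0],[0,0,0]]]}}

```text
clock: 9.17
tcp_pos: [0.5295, 0.2288, 0.1725]
orientation: [-0.098, 2.175, -2.173]
contact_force: [0.7, -1.4, -1.6]
grip_width: 0.0633
```

```bash
python3 -c "
from h import *
go(.545,-.1853,.17,-84.9)"
```

```text
t 9.17 tcp [0.5295 0.2288 0.1725] zang -84.76 tilt [0.0013 0.0007 0.    ] grip 0.0633 F [ 0.7 -1.4 -1.6] M [-0.03 -0.02  0.01] q7 -2.08 q5 0.10
turn about tool y 0.14
then tool shift mm [ 21.4   2.5 413.8]
```

Request:
{"name": "jog_arm", "arguments": {"motion": [[0.6,[0.001,0,0.012],[0,0,0]],[0.6,[0.001,0,0.024],[0,0,0]],[0.6,[0.0015,0,0.03],[0,0,0]],[0.6,[0.0015,0,0.03],[0,0,0]],[0.6,[0.0015,0,0.03],[0,0,0]],[0.6,[0.0015,0,0.03],[0,0,0]],[0.6,[0.0015,0,0.03],[0,0,0]],[0.6,[0.0015,0,0.03],[0,0,0]],[0.6,[0.0015,0,0.03],[0,0,0]],[0.6,[0.0015,0,0.03],[0,0,0]]]}}

```text
clock: 10.0
tcp_pos: [0.5388, -0.0499, 0.1711]
orientation: [-0.094, 2.178, -2.179]
contact_force: [0.4, -0.2, -1.5]
grip_width: 0.0628
```

Request:
{"name": "jog_arm", "arguments": {"motion": [[0.6,[0.0015,0,0.03],[0,0,0]],[0.6,[0.0015,0,0.03],[0,0,0]],[0.6,[0.002,0,0.03],[0,0,0]],[0.6,[0.002,0,0.024],[0,0,0]],[0.6,[0.001,0,0.015],[0,0,0]],[0.6,[0.0,0,0.008],[0,0,0]],[0.6,[0,0,0],[0,0,0]],[0.6,[0,0,0],[0,0,0]],[0.6,[0,0,0],[0,0,0]]]}}

```text
clock: 10.75
tcp_pos: [0.544, -0.1829, 0.1712]
orientation: [-0.098, 2.177, -2.174]
contact_force: [-0.2, 0.2, -2.4]
grip_width: 0.0631
```

```bash
python3 -c "
from h import *
go(.545,-.1853,.17,-84.9)
f=grab('side','s7.png');cv2.imwrite('pics/s7c.png',cv2.resize(f['image'][100:260,150:430,::-1],None,fx=2.8,fy=2.8))
f=grab('wrist','w7.png');w=cloud(f)
im=f['image'].astype(int);g=(im[...,1]-im[...,0]>25)&(w[...,2]>.19)&(w[...,2]<.225)
p=(w[g][:,:2]*1000).astype(np.float32);print(len(p),cv2.minAreaRect(p) if len(p) else '')
"
```

```text
t 10.75 tcp [ 0.544  -0.1829  0.1712] zang -84.85 tilt [-0.0003  0.001   0.    ] grip 0.0631 F [-0.2  0.2 -2.4] M [ 0.02 -0.04  0.04] q7 -1.29 q5 0.03
turn about tool y 0.05
then tool shift mm [-0.8  1.2  2.5]
12388 ((543.9572143554688, -182.53646850585938), (62.32797622680664, 27.0469913482666), 88.21014404296875)
```

View pics/s7c.png

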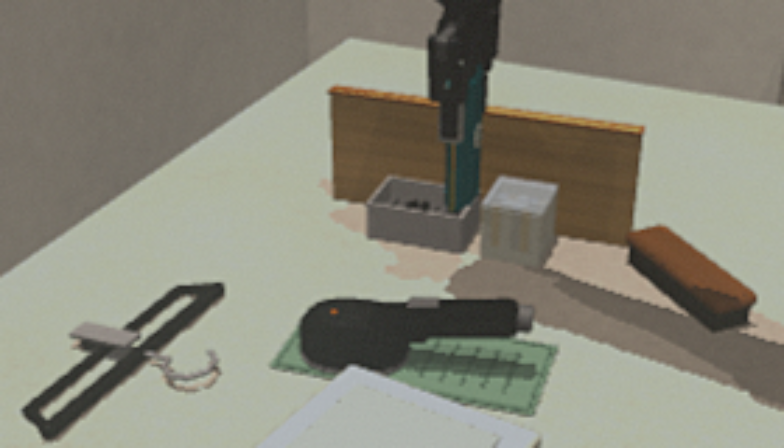

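View pics/w7.png

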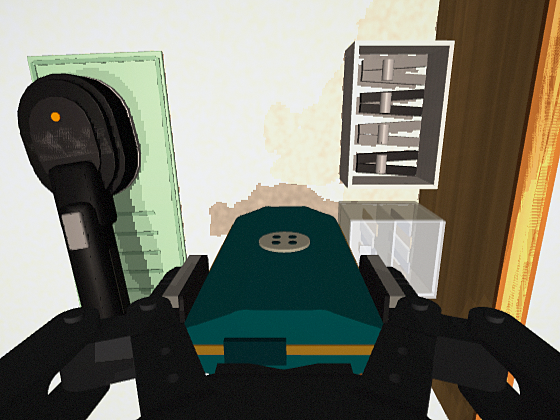

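Request:
{"name": "jog_arm", "arguments": {"motion": [[0.6,[0,0.012,-0.005],[0,0,0]],[0.6,[0,0.018,-0.005],[0,0,0]],[0.6,[0,0.018,0],[0,0,0]],[0.6,[0,0.016,0],[0,0,0]],[0.6,[0,0.012,0],[0,0,0]],[0.6,[0,0.007,0],[0,0,0]],[0.6,[0,0.003,0],[0,0,0]],[0.6,[0,0.001,0],[0,0,0]],[0.6,[0,0,0],[0,0,0]]]}}

```text
clock: 11.6
tcp_pos: [0.5435, -0.1746, 0.0847]
orientation: [-0.096, 2.176, -2.176]
contact_force: [-0.4, 0.2, -1.6]
grip_width: 0.0631
```

```bash
python3 -c "
from h import *
st()"
```

```text
t 11.60 tcp [ 0.5435 -0.1746  0.0847] zang -84.92 tilt [ 0.0007 -0.0001  0.    ] grip 0.0631 F [-0.4  0.2 -1.6] M [-0.   -0.02  0.03] q7 -1.32 q5 0.05
```

Request:
{"name": "jog_arm", "arguments": {"motion": [[0.6,[0,0.001,0],[0,0,0]],[0.6,[0,0.001,0],[0,0,0]],[0.6,[0,0.0005,0],[0,0,0]],[0.6,[0,0,0],[0,0,0]]]}}

```text
clock: 11.93
tcp_pos: [0.5435, -0.1748, 0.0824]
orientation: [-0.095, 2.175, -2.176]
contact_force: [-0.0, -0.9, 0.7]
grip_width: 0.0633
```

Touching down. Release and lift clear.

Request:
{"name": "jog_arm", "arguments": {"motion": [[0.65,[0,0,0],[0,0,0]],[0.7,[0,0,0],[0,0,0]],[0.75,[0,0,0],[0,0,0]],[0.85,[0,0,0],[0,0,0]],[0.95,[0,0,0],[0,0,0]],[1,[0,0,0],[0,0,0]],[1,[0,-0.01,0],[0,0,0]],[1,[0,-0.02,0],[0,0,0]],[1,[0,-0.03,0],[0,0,0]],[1,[0,-0.03,0],[0,0,0]]]}}

```text
clock: 12.77
tcp_pos: [0.5424, -0.1744, 0.1729]
orientation: [-0.098, 2.177, -2.176]
contact_force: [0.9, 0.4, -0.1]
grip_width: 0.0855
```

Request:
{"name": "jog_arm", "arguments": {"motion": [[1,[0,-0.03,0],[0,0,0]],[1,[0,-0.02,0],[0,0,0]],[1,[0,-0.01,0],[0,0,0]],[1,[0,0,0],[0,0,0]],[1,[0,0,0],[0,0,0]]]}}

```text
clock: 13.18
tcp_pos: [0.5428, -0.1746, 0.2316]
orientation: [-0.096, 2.176, -2.176]
contact_force: [-0.9, -0.4, -1.0]
grip_width: 0.0855
```

```bash
python3 -c "
from h import *
st()
f=grab('wrist','w8.png');w=cloud(f)
im=f['image'].astype(int);g=(im[...,1]-im[...,0]>15)&(w[...,2]>.108)&(w[...,2]<.125)&(abs(w[...,0]-.54)<.06)
p=(w[g][:,:2]*1000).astype(np.float32);print('case',len(p),cv2.minAreaRect(p),p.mean(0))
c=np.array([.5719,-.3034]);a=np.radians(5.1);Ax=np.array([[np.cos(a),np.sin(a)],[-np.sin(a),np.cos(a)]])
q=(w[...,:2]-c)@Ax.T
np.savez('q.npz',q=q,z=w[...,2])
for yy in (.03,.04,.05,.06,.07):
  m=(abs(q[...,1]-yy)<.002)&(w[...,2]>.034)&(w[...,2]<.05)&(q[...,0]>-.03)&(q[...,0]<.12); t=q[m][:,0]
  m2=(abs(q[...,1]-yy)<.002)&(w[...,2]>.054)&(w[...,2]<.07)&(q[...,0]<.03)&(q[...,0]>-.12);t2=q[m2][:,0]
  print(yy,len(t),(np.percentile(t,[1,99])*1000).round(1) if len(t) else '',len(t2),(np.percentile(t2,[1,99])*1000).round(1) if len(t2) else '')
m=(w[...,2]>.118)&(w[...,1]<-.28);p=(w[m][:,:2]*1000).astype(np.float32);print('div',len(p),cv2.minAreaRect(p))
"
```

```text
t 13.18 tcp [ 0.5428 -0.1746  0.2316] zang -84.92 tilt [0. 0. 0.] grip 0.0855 F [-0.9 -0.4 -1. ] M [-0.01 -0.01  0.03] q7 -1.30 q5 0.03
case 2426 ((541.9990234375, -176.19097900390625), (26.079065322875977, 62.560367584228516), 5.566232681274414) [ 542.9875  -175.57948]
0.03 63 [-24.9  94.3] 289 [-81.8 -24.4]
0.04 59 [-24.9  94.3] 307 [-83.2 -24.6]
0.05 58 [-24.9  94.3] 305 [-83.6 -24.6]
0.06 63 [-24.8  94.4] 287 [-83.2 -24.6]
0.07 63 [-24.9  94.3] 305 [-83.4 -24.5]
div 9793 ((582.4603881835938, -302.6020202636719), (204.49571228027344, 20.07735252380371), 5.163819789886475)
```

View pics/w8.png

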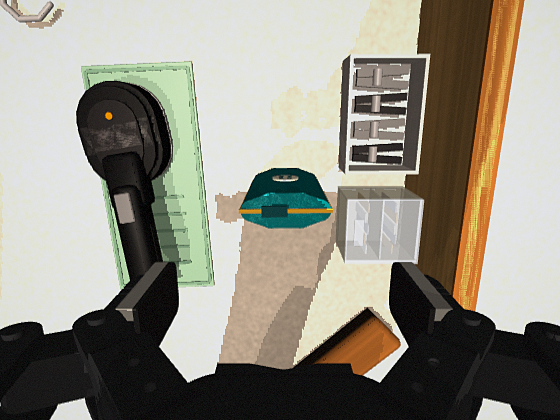

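Request:
{"name": "jog_arm", "arguments": {"motion": [[1,[0,0,0],[0,-7,0]],[1,[0,0,0],[0,-7,0]],[1,[0,0,0],[0,-7,0]],[1,[0,0,0],[0,-7,0]],[1,[0,0,0],[0,-7,0]],[1,[0,0,0],[0,-7,0]],[1,[0,0,0],[0,-7,0]],[1,[0,0,0],[0,-7,0]],[1,[0,0,0],[0,-7,0]],[1,[0,0,0],[0,-7,0]]]}}

```text
clock: 14.07
tcp_pos: [0.542, -0.1743, 0.2295]
orientation: [-1.08, 1.397, -1.392]
contact_force: [-0.0, 0.2, -0.7]
grip_width: 0.0853
```

Request:
{"name": "jog_arm", "arguments": {"motion": [[1,[0,0,0],[0,-7,0]],[1,[0,0,0],[0,-7,0]],[1,[0,0,0],[0,-6.2,0]],[1,[0,0,0],[0,0,0]],[1,[0,0,0],[0,0,0]]]}}

```text
clock: 14.48
tcp_pos: [0.5422, -0.1745, 0.2302]
orientation: [-1.251, 1.146, -1.141]
contact_force: [0.1, -0.3, -0.1]
grip_width: 0.0853
```

```bash
python3 -c "
from h import *
go(.5425,-.176,.088,5.1)"
```

```text
t 14.48 tcp [ 0.5422 -0.1745  0.2302] zang 5.08 tilt [-0.0027  0.0012  0.    ] grip 0.0853 F [ 0.1 -0.3 -0.1] M [-0.    0.02 -0.05] q7 0.16 q5 0.14
turn about tool y -0.02
then tool shift mm [1.500e+00 1.422e+02 1.000e-01]
```

Request:
{"name": "jog_arm", "arguments": {"motion": [[1,[0.0015,0.01,0],[0,0,0]],[1,[0,0.02,0],[0,0,0]],[1,[0,0.024,0],[0,0,0]],[1,[0,0.024,0],[0,0,0]],[1,[0,0.024,0],[0,0,0]],[1,[0,0.02,0],[0,0,0]],[1,[0,0.012,0],[0,0,0]],[1,[0,0.008,0],[0,0,0]],[1,[0,0,0],[0,0,0]],[1,[0,0,0],[0,0,0]]]}}

```text
clock: 15.32
tcp_pos: [0.5435, -0.1761, 0.0899]
orientation: [-1.251, 1.141, -1.142]
contact_force: [0.8, -0.7, 0.5]
grip_width: 0.0854
```

```bash
python3 -c "
from h import *
go(.5425,-.176,.088,5.1)"
```

```text
t 15.32 tcp [ 0.5435 -0.1761  0.0899] zang 5.24 tilt [ 0.0001 -0.      0.    ] grip 0.0854 F [ 0.8 -0.7  0.5] M [ 0.01 -0.01 -0.01] q7 0.09 q5 0.23
turn about tool y 0.14
then tool shift mm [-0.2  1.9 -0.9]
```

Centred. Close.

Request:
{"name": "jog_arm", "arguments": {"motion": [[0.8,[0,0,0],[0,0,0]],[0.6,[0,0,0],[0,0,0]],[0.45,[0,0,0],[0,0,0]],[0.35,[0,0,0],[0,0,0]],[0.3,[0,0,0],[0,0,0]],[0.2,[0,0,0],[0,0,0]],[0.2,[0,0,0],[0,0,0]],[0.2,[0,0,0],[0,0,0]]], "force": 50}}

```text
clock: 15.98
tcp_pos: [0.5433, -0.1763, 0.0903]
orientation: [-1.251, 1.141, -1.142]
contact_force: [-2.6, -0.7, 6.5]
grip_width: 0.0252
```

```bash
python3 -c "
from h import *
a=np.radians(5.1);c=np.array([.5719,-.3034]);e=np.array([np.cos(a),np.sin(a)]);n=np.array([-e[1],e[0]])
o,M=st();d=o['tcp_pos'][:2]-c;print('div frame',d@e,d@n)
p=c-.0151*e+.04*n;go(*p,o['tcp_pos'][2],5.1)
f=grab('wrist','w9.png')
f=grab('top','t9.png');cv2.imwrite('pics/o9.png',grid(ortho(f,.06,.44,.66,-.32,-.12,3),.66,-.12,3))"
```

```text
t 15.98 tcp [ 0.5433 -0.1763  0.0903] zang 5.26 tilt [ 0.0003 -0.0003  0.    ] grip 0.0252 F [-2.6 -0.7  6.5] M [ 0.01  0.44 -0.03] q7 0.09 q5 0.24
div frame -0.01714535561414226 0.1291596678869464
t 15.98 tcp [ 0.5433 -0.1763  0.0903] zang 5.26 tilt [ 0.0003 -0.0003  0.    ] grip 0.0252 F [-2.6 -0.7  6.5] M [ 0.01  0.44 -0.03] q7 0.09 q5 0.24
turn about tool y 0.16
then tool shift mm [89.2  0.   2. ]
```

View pics/w9.png

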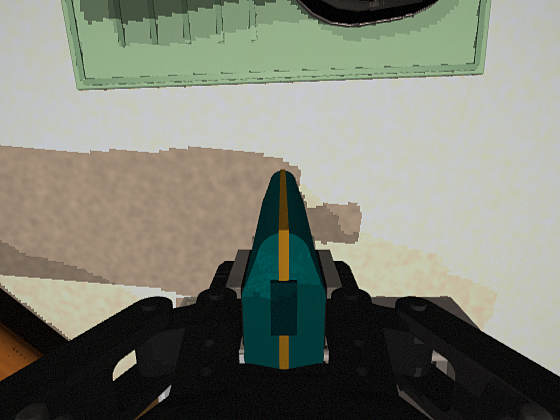

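Request:
{"name": "jog_arm", "arguments": {"motion": [[0.2,[0,-0.001,0.002],[0,0,0]],[0.2,[0.004,0,0],[0,0,0]],[0.2,[0.004,0,0],[0,0,0]],[0.2,[0.004,0,0],[0,0,0]],[0.2,[0.004,0,0],[0,0,0]],[0.2,[0.004,0,0],[0,0,0]],[0.2,[0.004,0,0],[0,0,0]],[0.2,[0.004,0,0],[0,0,0]],[0.2,[0,0,0],[0,0,0]]]}}

```text
clock: 16.83
tcp_pos: [0.5478, -0.2051, 0.0908]
orientation: [-1.251, 1.142, -1.143]
contact_force: [-0.1, 0.4, -1.0]
grip_width: 0.0249
```

```bash
cat >> h.py <<'E'
def dv():
    a=np.radians(5.1);c=np.array([.5719,-.3034]);e=np.array([np.cos(a),np.sin(a)]);n=np.array([-e[1],e[0]])
    o,M=st();d=o['tcp_pos'][:2]-c;print('div frame',(d@e).round(4),(d@n).round(4),'Fdiv',o['contact_force'][:2]@e,o['contact_force'][:2]@n)
E
python3 -c "
from h import *
dv()
f=grab('top','t10.png');cv2.imwrite('pics/o10.png',grid(ortho(f,.06,.44,.66,-.32,-.12,3),.66,-.12,3))
f=grab('side','s10.png');cv2.imwrite('pics/s10c.png',cv2.resize(f['image'][120:220,250:400,::-1],None,fx=5,fy=5))"
```

```text
t 16.83 tcp [ 0.5478 -0.2051  0.0908] zang 5.19 tilt [ 0.0002 -0.0005  0.    ] grip 0.0249 F [-0.1  0.4 -1. ] M [ 0.   -0.    0.05] q7 0.14 q5 0.23
div frame -0.0153 0.1 Fdiv -0.047736933308541764 0.36464064851596234
```

View pics/s10c.png

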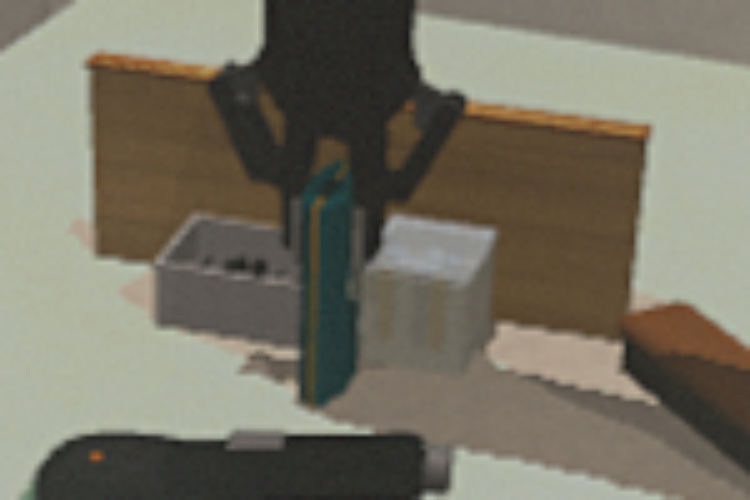

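View pics/o10.png

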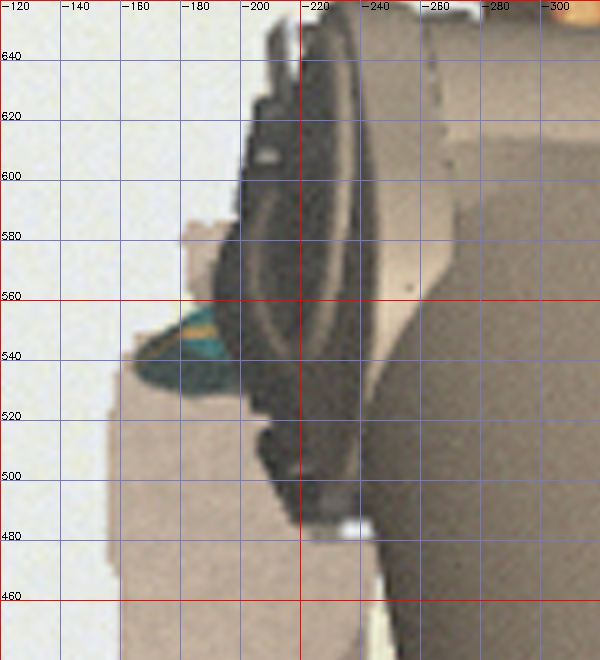

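Request:
{"name": "jog_arm", "arguments": {"motion": [[0.2,[0.003,0,0],[0,0,0]],[0.2,[0.003,0,0],[0,0,0]],[0.2,[0.003,0,0],[0,0,0]],[0.2,[0.003,0,0],[0,0,0]],[0.2,[0.003,0,0],[0,0,0]],[0.2,[0.003,0,0],[0,0,0]],[0.2,[0.003,0,0],[0,0,0]],[0.2,[0.003,0,0],[0,0,0]],[0.2,[0,0,0],[0,0,0]]]}}

```text
clock: 17.68
tcp_pos: [0.55, -0.2291, 0.0909]
orientation: [-1.251, 1.141, -1.143]
contact_force: [-0.1, -0.7, -1.6]
grip_width: 0.0248
```

```bash
python3 -c "
from h import *
dv()
f=grab('side','s11.png');cv2.imwrite('pics/s11c.png',cv2.resize(f['image'][120:220,250:400,::-1],None,fx=5,fy=5))"
```

```text
t 17.68 tcp [ 0.55   -0.2291  0.0909] zang 5.20 tilt [ 0.0004 -0.0009  0.    ] grip 0.0248 F [-0.1 -0.7 -1.6] M [-0.02 -0.08  0.05] q7 0.18 q5 0.23
div frame -0.0152 0.076 Fdiv -0.18753032440712358 -0.6661344253598034
```

View pics/s11c.png

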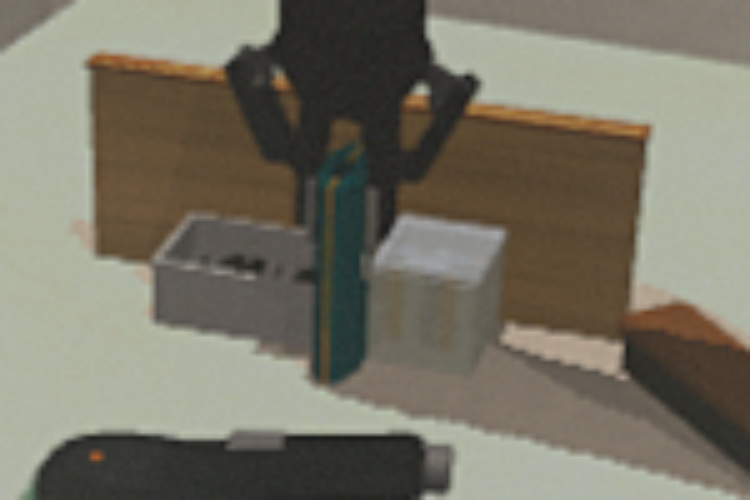

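Request:
{"name": "jog_arm", "arguments": {"motion": [[0.2,[0.003,0,0],[0,0,0]],[0.2,[0.003,0,0],[0,0,0]],[0.2,[0.003,0,0],[0,0,0]],[0.2,[0.003,0,0],[0,0,0]],[0.2,[0.003,0,0],[0,0,0]],[0.2,[0.003,0,0],[0,0,0]],[0.2,[0.003,0,0],[0,0,0]],[0.2,[0.003,0,0],[0,0,0]],[0.2,[0.003,0,0],[0,0,0]],[0.2,[0.003,0,0],[0,0,0]]]}}

```text
clock: 18.57
tcp_pos: [0.5527, -0.2579, 0.0908]
orientation: [-1.251, 1.141, -1.141]
contact_force: [-1.0, -0.1, -2.4]
grip_width: 0.0251
```

```bash
python3 -c "
from h import *
dv()
f=grab('side','s12.png');cv2.imwrite('pics/s12c.png',cv2.resize(f['image'][120:220,250:400,::-1],None,fx=5,fy=5))"
```

```text
t 18.57 tcp [ 0.5527 -0.2579  0.0908] zang 5.27 tilt [-0.0001  0.      0.    ] grip 0.0251 F [-1.  -0.1 -2.4] M [0.11 0.09 0.03] q7 0.23 q5 0.23
div frame -0.0151 0.047 Fdiv -1.0189831420101174 0.028564076930323663
```

View pics/s12c.png

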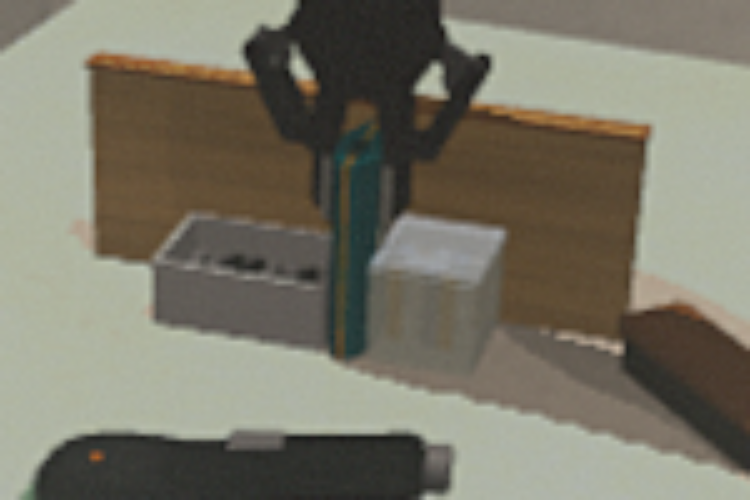

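Request:
{"name": "jog_arm", "arguments": {"motion": [[0.2,[0.002,0,0],[0,0,0]],[0.2,[0.002,0,0],[0,0,0]],[0.2,[0.001,0,0],[0,0,0]],[0.2,[0.001,0,0],[0,0,0]],[0.2,[0,0.001,0],[0,0,0]],[0.2,[0,0,0],[0,0,0]]]}}

```text
clock: 19.12
tcp_pos: [0.5533, -0.264, 0.0904]
orientation: [-1.252, 1.141, -1.142]
contact_force: [-2.2, 0.0, 3.7]
grip_width: 0.0251
```

```bash
python3 -c "
from h import *
dv()"
```

```text
t 19.12 tcp [ 0.5533 -0.264   0.0904] zang 5.26 tilt [ 0.0001 -0.0007  0.    ] grip 0.0251 F [-2.2  0.   3.7] M [-0.02  0.55  0.02] q7 0.24 q5 0.23
div frame -0.015 0.0409 Fdiv -2.2251783145056363 0.2462235418386621
```

Request:
{"name": "jog_arm", "arguments": {"motion": [[0.2,[0.001,0,0],[0,0,0]],[0.2,[0.001,0,0],[0,0,0]],[0.2,[0,0,0],[0,0,0]],[0.2,[0,0,0],[0,0,0]]]}}

```text
clock: 19.45
tcp_pos: [0.5534, -0.2643, 0.0904]
orientation: [-1.251, 1.142, -1.139]
contact_force: [-3.8, 3.8, 6.9]
grip_width: 0.025
```

```bash
python3 -c "
from h import *
dv()
f=grab('side','s13.png');cv2.imwrite('pics/s13c.png',cv2.resize(f['image'][120:220,250:400,::-1],None,fx=5,fy=5))"
```

```text
t 19.45 tcp [ 0.5534 -0.2643  0.0904] zang 5.31 tilt [-0.0006  0.0012  0.    ] grip 0.0250 F [-3.8  3.8  6.9] M [ 0.81  0.91 -0.01] q7 0.24 q5 0.23
div frame -0.0149 0.0406 Fdiv -3.401843691004716 4.126950860313335
```

View pics/s13c.png

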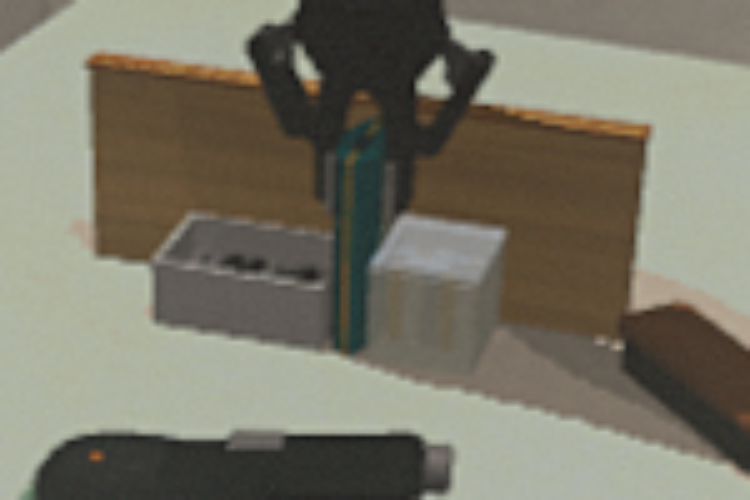

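Request:
{"name": "jog_arm", "arguments": {"motion": [[0.2,[-0.001,-0.0005,0],[0,0,0]],[0.2,[0,0,0],[0,0,0]],[0.35,[0,0,0],[0,0,0]],[0.45,[0,0,0],[0,0,0]],[0.6,[0,0,0],[0,0,0]],[0.7,[0,0,0],[0,0,0]],[0.7,[0,-0.01,0],[0,0,0]],[0.7,[0,-0.02,0],[0,0,0]],[0.7,[0,-0.03,0],[0,0,0]],[0.7,[0,-0.04,0],[0,0,0]]]}}

```text
clock: 20.33
tcp_pos: [0.5518, -0.264, 0.1897]
orientation: [-1.253, 1.145, -1.137]
contact_force: [-0.2, -0.7, -0.4]
grip_width: 0.06
```

Request:
{"name": "jog_arm", "arguments": {"motion": [[0.7,[-0.01,-0.03,0],[0,0,0]],[0.7,[-0.03,-0.02,0],[0,0,0]],[0.7,[-0.04,0,0],[0,0,0]],[0.7,[-0.04,0,0],[0,0,0]],[0.7,[-0.04,0,0],[0,0,0]],[0.7,[-0.03,0,0],[0,0,0]],[0.7,[0,0,0],[0,0,0]]]}}

```text
clock: 20.92
tcp_pos: [0.5357, -0.0672, 0.2418]
orientation: [-1.253, 1.134, -1.132]
contact_force: [0.8, -0.6, 0.2]
grip_width: 0.0597
```

```bash
python3 -c "
from h import *
dv()
f=grab('top','t14.png');d=f
cv2.imwrite('pics/t14c.png',cv2.resize(np.clip(f['image'][90:350,90:470,::-1].astype(float)*2.6,0,255).astype(np.uint8),None,fx=2.1,fy=2.1,interpolation=cv2.INTER_CUBIC))
w=cloud(f)
c=np.array([.5719,-.3034]);a=np.radians(5.1);Ax=np.array([[np.cos(a),np.sin(a)],[-np.sin(a),np.cos(a)]])
for fn in ('wrist','top'):
  f=grab(fn,fn+'15.png');w=cloud(f);q=(w[...,:2]-c)@Ax.T;z=w[...,2];im=f['image'].astype(int)
  reg=(abs(q[...,0])<.14)&(q[...,1]<.11)&(q[...,1]>.006)
  for n,m in (('case',reg&(z>.106)&(z<.122)&(im[...,1]-im[...,0]>6)),('stay',reg&(z>.052)&(z<.068)&(q[...,0]<-.0)),('tray',reg&(z>.032)&(z<.05)&(q[...,0]>-.01))):
    p=(q[m]*1000).astype(np.float32)
    if len(p)>4: print(fn,n,len(p),np.percentile(p,[1,50,99],axis=0).round(1).tolist(),cv2.minAreaRect(p))
"
```

```text
t 20.92 tcp [ 0.5357 -0.0672  0.2418] zang 5.86 tilt [0.0016 0.0028 0.    ] grip 0.0597 F [ 0.8 -0.6  0.2] M [ 0.01  0.   -0.06] q7 -0.02 q5 0.14
div frame -0.0151 0.2384 Fdiv 0.7894275035608116 -0.6936627549021407
wrist stay 1619 [[-88.7, 45.1], [-54.5, 66.3], [-4.9, 74.4]] ((-46.81499099731445, 61.03768539428711), (86.37474822998047, 31.9000244140625), 4.1466851234436035)
wrist tray 688 [[-9.0, 41.0], [25.2, 73.2], [73.6, 74.8]] ((29.49123191833496, 69.32046508789062), (84.68829345703125, 36.057090759277344), 25.64251708984375)
top case 292 [[-29.8, 11.0], [-18.3, 42.9], [-4.9, 71.2]] ((-17.159698486328125, 41.38838195800781), (25.555219650268555, 63.74345016479492), 1.8454339504241943)
top stay 968 [[-127.7, 6.7], [-61.1, 38.4], [-22.6, 73.8]] ((-69.92808532714844, 40.239173889160156), (137.18603515625, 67.92681884765625), 0.2319241464138031)
top tray 313 [[-3.6, 6.6], [65.7, 10.8], [136.5, 74.4]] ((67.56302642822266, 40.239871978759766), (143.0932159423828, 68.93768310546875), 0.7544156908988953)
```

View pics/wrist15.png

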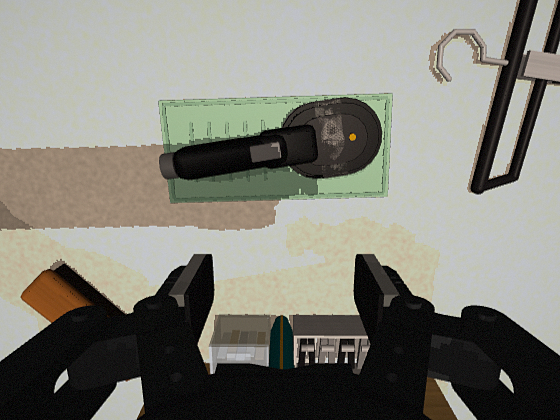

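View pics/t14c.png

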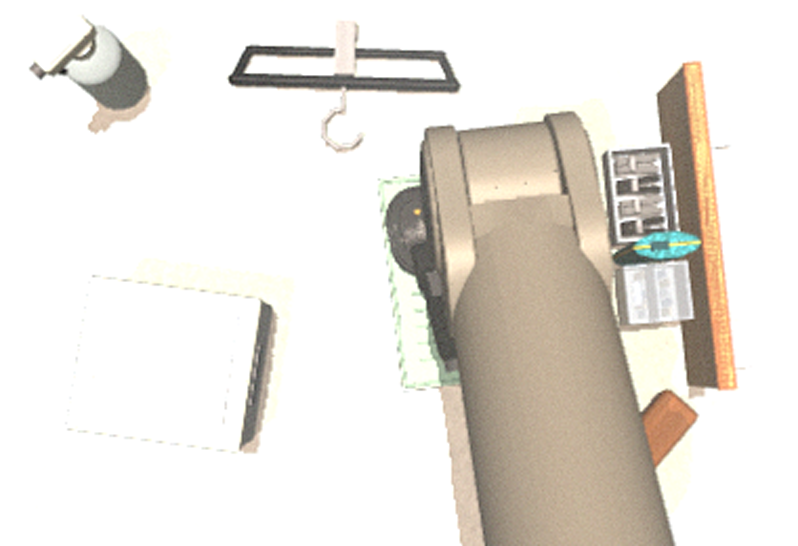

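```bash
python3 -c "
from h import *
f=grab('wrist');w=cloud(f);c=np.array([.5237,-.043]);a=np.radians(7.2);Ax=np.array([[np.cos(a),np.sin(a)],[-np.sin(a),np.cos(a)]])
q=(w[...,:2]-c)@Ax.T;z=w[...,2]
im=f['image'].astype(int);g=(im[...,1]-im[...,0]>15)&(im[...,1]-im[...,2]>10)&(z<.01)&(abs(q[...,1])<.07)
print('mat',np.percentile(q[g],[.5,99.5],axis=0).round(4).tolist())
for x in (-.1,-.095,-.09,-.08,-.06,-.04,-.02,0,.02,.04,.05,.06,.07,.08,.09):
  m=(abs(q[...,0]-x)<.002)&(z>.028)&(z<.09)&(abs(q[...,1])<.06);t=q[m][:,1]
  print(x,len(t),(np.percentile(t,[2,98])*1000).round(1) if len(t) else '',np.median(z[m]).round(3) if len(t) else '')
m=(z>.03)&(z<.05)&(abs(q[...,1])<.06)&(q[...,0]>.0);print(np.percentile(q[m],[.5,99.5],axis=0).round(4).tolist())
"
```

```text
mat [[-0.1115, -0.0508], [0.116, 0.0515]]
-0.1 0  
-0.095 104 [-15.3   4.5] 0.065
-0.09 121 [-16.4   5.1] 0.065
-0.08 126 [-15.2   8.2] 0.068
-0.06 171 [-16.1  12.1] 0.066
-0.04 167 [-13.7  14.6] 0.064
-0.02 153 [-10.1  16.5] 0.061
0 180 [-10.6  21.8] 0.059
0.02 292 [-16.6  37.2] 0.05
0.04 352 [-23.2  44.1] 0.042
0.05 369 [-22.9  46. ] 0.042
0.06 343 [-21.5  46.8] 0.042
0.07 328 [-20.4  46.5] 0.042
0.08 296 [-17.3  43.6] 0.041
0.09 216 [-10.3  36.5] 0.039
[[0.0084, -0.0234], [0.0984, 0.0469]]
```

Request:
{"name": "jog_arm", "arguments": {"motion": [[0.7,[0,0,0],[0,0,0]],[0.7,[0,0,0],[0,0,0]],[0.7,[0,0,0],[0,0,0]]]}}

```text
clock: 21.37
tcp_pos: [0.5359, -0.0765, 0.2402]
orientation: [-1.251, 1.143, -1.143]
contact_force: [0.4, 0.2, 0.0]
grip_width: 0.0597
```

```bash
python3 -c "
from h import *
st();print(r.hand_in())"
```

```text
t 21.37 tcp [ 0.5359 -0.0765  0.2402] zang 5.16 tilt [-0.0001 -0.0001  0.    ] grip 0.0597 F [0.4 0.2 0. ] M [0.05 0.03 0.02] q7 -0.02 q5 0.14
the job is handed in; nothing more can be done
None
```

Both steps are done and the job was handed in at about 21 s of the 69 s allowed. The hand-in reports no verdict, so the checks below are my own.

- **Steamer:** I swung the handle in with the jaws loosely straddling it. Its end lies about 6 mm off the mat's middle line. The head stayed down and shifted about 12 mm from its place; the limit is 30 mm.
- **Kit case:** I lifted it out by its narrow edges, set it down before the gap, gripped it again by its broad faces and slid it in. I stopped when it pressed on the divider with about 4 N. It stands upright, within about 2° of square, with its origin about 41 mm from the divider's (40 expected).
- **Box, tray and bystanders:** The box and tray look upright and square in the last pictures. The wrist camera was partly blocked and the top camera's segmentation of them took in other things, so I have no clean final measurement of their positions. The hanger, brush and bottle show no visible movement, though the arm hid part of the brush in the last top view.

The arm was at rest and touching nothing at hand-in.

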